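Sort hinged tubing clamps into free and seized, then start the repair shaker

TASK

Squeeze each hinged tubing clamp on the bench firmly, as far as it goes, to find out whether its hinge is free or seized (a seized one gives only a few degrees and stops): lay every clamp that swings shut, fully closed, in the white stock tray, and every seized one in the wire repair basket. When all of them are in, flip the power toggle of the shaker on which the repair basket stands over to on (away from you) and leave the other shaker off. Do not knock the bottle over.

Things in the scene. Friction and masses are not known exactly. Their poses are not given: they have to be found in the camera images.
- shaker_left: grey bench shaker on the robot's left (+y) side, fixed; 215 (x) x 220 (y) x 28 mm, from 130 mm in front of its origin (its -x) to 85 mm behind, deck top 30 mm up (rubber mat). Origin on the bench under the middle of the dish deck. One of the two trays stands fixed on its deck.
- toggle_left (a joint): power toggle of the left shaker: a steel lever 50 mm long, 9 mm thick with a 15 mm ball end, standing on the front ledge (pivot at [-107, 0, 28] mm in the shaker's frame). 0 = off, leaning 0.4 rad towards the robot (-x of the shaker); 0.8 = on, leaning 0.4 rad away (+x). It snaps over past the upright centre (0.4) and rests only at either end; about 2 N at the ball moves it.
- toggle_left_tip (a point): centre of the ball end of the left toggle, 46 mm from its pivot; about 70 mm above the bench when it rests
- shaker_right: grey bench shaker on the robot's right (-y) side, fixed; 215 (x) x 220 (y) x 28 mm, from 130 mm in front of its origin (its -x) to 85 mm behind, deck top 30 mm up (rubber mat). Origin on the bench under the middle of the dish deck. One of the two trays stands fixed on its deck.
- toggle_right (a joint): power toggle of the right shaker: a steel lever 50 mm long, 9 mm thick with a 15 mm ball end, standing on the front ledge (pivot at [-107, 0, 28] mm in the shaker's frame). 0 = off, leaning 0.4 rad towards the robot (-x of the shaker); 0.8 = on, leaning 0.4 rad away (+x). It snaps over past the upright centre (0.4) and rests only at either end; about 2 N at the ball moves it.
- toggle_right_tip (a point): centre of the ball end of the right toggle, 46 mm from its pivot; about 70 mm above the bench when it rests
- stock_tray: stock tray: plain white moulded plastic tray with solid walls, outside 148 (x) x 208 (y) x 32 mm, walls and floor 4 mm. Origin under the middle of its floor (30 mm above the bench). Stands fixed on one of the two shakers; which one varies.
- repair_basket: repair basket: steel wire basket, outside 148 (x) x 208 (y) x 42 mm, with two small wire loops on its y ends rising to 58 mm; walls and floor 4 mm. Origin under the middle of its floor (30 mm above the bench). Stands fixed on the other shaker.
- clamp_1_pivot (a point): hinged tubing clamp lying flat: steel knuckle (diameter 21, 16 mm tall) with two straight aluminium arms, 75 mm long from the pivot, 8 mm wide, 14 mm tall, in a V of 0.58 to 0.65 rad at the start; about 70 g. Point: centre of the knuckle, 8 mm up. z = hinge axis, x along arm A, whose centre line is at y = -5.5 mm; arm B is on the +y side. None if absent.
- clamp_1_tip_b (a point): clamp_1: point on the centre line of its arm B, 70 mm from the pivot, half-way up. A free clamp shuts under about 1 N at mid-arm and stays as left; shut, the arms are parallel, 19 mm wide outside, this point at y = 5.5 mm in the pivot frame. A seized one gives from 5 N on, only to 0.46 rad, stops dead (y = 36 mm) and stays so. All look alike.
- clamp_2_pivot (a point): hinged clamp just like clamp_1. Point: centre of the knuckle, 8 mm up. z = hinge axis, x along arm A, whose centre line is at y = -5.5 mm; arm B is on the +y side. None if absent.
- clamp_2_tip_b (a point): clamp_2: point on the centre line of its arm B, 70 mm from the pivot, half-way up
- clamp_3_pivot (a point): hinged clamp just like clamp_1. Point: centre of the knuckle, 8 mm up. z = hinge axis, x along arm A, whose centre line is at y = -5.5 mm; arm B is on the +y side. None if absent.
- clamp_3_tip_b (a point): clamp_3: point on the centre line of its arm B, 70 mm from the pivot, half-way up
- clamp_4_pivot (a point): hinged clamp just like clamp_1. Point: centre of the knuckle, 8 mm up. z = hinge axis, x along arm A, whose centre line is at y = -5.5 mm; arm B is on the +y side. None if absent.
- clamp_4_tip_b (a point): clamp_4: point on the centre line of its arm B, 70 mm from the pivot, half-way up
- clamp_5_pivot (a point): hinged clamp just like clamp_1. Point: centre of the knuckle, 8 mm up. z = hinge axis, x along arm A, whose centre line is at y = -5.5 mm; arm B is on the +y side. None if absent.
- clamp_5_tip_b (a point): clamp_5: point on the centre line of its arm B, 70 mm from the pivot, half-way up
- clamp_6_pivot (a point): hinged clamp just like clamp_1. Point: centre of the knuckle, 8 mm up. z = hinge axis, x along arm A, whose centre line is at y = -5.5 mm; arm B is on the +y side. None if absent.
- clamp_6_tip_b (a point): clamp_6: point on the centre line of its arm B, 70 mm from the pivot, half-way up
- clamp_7_pivot (a point): hinged clamp just like clamp_1. Point: centre of the knuckle, 8 mm up. z = hinge axis, x along arm A, whose centre line is at y = -5.5 mm; arm B is on the +y side. None if absent.
- clamp_7_tip_b (a point): clamp_7: point on the centre line of its arm B, 70 mm from the pivot, half-way up
- bottle: capped round bottle, 56 mm diameter, 115 mm tall, standing behind the clamps on the left; origin at the centre of its foot
There are look-alikes about, which are no part of the job. Leave any purple look-alike of the part that bears clamp_6_pivot alone.

How it is judged:
On the way, in this order (a step that is already met when the one before it is completed fails the run):
1. every free clamp lies shut in the stock tray and every seized clamp, squeezed to its stop, in the repair basket, all let go (x of clamp_1_pivot in the frame of stock_tray between -0.075 and 0.075 m and y of clamp_1_pivot in the frame of stock_tray between -0.105 and 0.105 m and z of clamp_1_pivot in the frame of stock_tray between 0 and 0.045 m and x of clamp_1_tip_b in the frame of stock_tray between -0.075 and 0.075 m and y of clamp_1_tip_b in the frame of stock_tray between -0.105 and 0.105 m and z of clamp_1_tip_b in the frame of stock_tray between 0 and 0.045 m and y of clamp_1_tip_b in the frame of clamp_1_pivot below 0.0155 m and x of clamp_2_pivot in the frame of repair_basket between -0.075 and 0.075 m and y of clamp_2_pivot in the frame of repair_basket between -0.105 and 0.105 m and z of clamp_2_pivot in the frame of repair_basket between 0 and 0.045 m and x of clamp_2_tip_b in the frame of repair_basket between -0.075 and 0.075 m and y of clamp_2_tip_b in the frame of repair_basket between -0.105 and 0.105 m and z of clamp_2_tip_b in the frame of repair_basket between 0 and 0.045 m and y of clamp_2_tip_b in the frame of clamp_2_pivot below 0.0395 m and x of clamp_3_pivot in the frame of repair_basket between -0.075 and 0.075 m and y of clamp_3_pivot in the frame of repair_basket between -0.105 and 0.105 m and z of clamp_3_pivot in the frame of repair_basket between 0 and 0.045 m and x of clamp_3_tip_b in the frame of repair_basket between -0.075 and 0.075 m and y of clamp_3_tip_b in the frame of repair_basket between -0.105 and 0.105 m and z of clamp_3_tip_b in the frame of repair_basket between 0 and 0.045 m and y of clamp_3_tip_b in the frame of clamp_3_pivot below 0.0395 m and x of clamp_4_pivot in the frame of stock_tray between -0.075 and 0.075 m and y of clamp_4_pivot in the frame of stock_tray between -0.105 and 0.105 m and z of clamp_4_pivot in the frame of stock_tray between 0 and 0.045 m and x of clamp_4_tip_b in the frame of stock_tray between -0.075 and 0.075 m and y of clamp_4_tip_b in the frame of stock_tray between -0.105 and 0.105 m and z of clamp_4_tip_b in the frame of stock_tray between 0 and 0.045 m and y of clamp_4_tip_b in the frame of clamp_4_pivot below 0.0155 m and x of clamp_5_pivot in the frame of repair_basket between -0.075 and 0.075 m and y of clamp_5_pivot in the frame of repair_basket between -0.105 and 0.105 m and z of clamp_5_pivot in the frame of repair_basket between 0 and 0.045 m and x of clamp_5_tip_b in the frame of repair_basket between -0.075 and 0.075 m and y of clamp_5_tip_b in the frame of repair_basket between -0.105 and 0.105 m and z of clamp_5_tip_b in the frame of repair_basket between 0 and 0.045 m and y of clamp_5_tip_b in the frame of clamp_5_pivot below 0.0395 m and x of clamp_6_pivot in the frame of stock_tray between -0.075 and 0.075 m and y of clamp_6_pivot in the frame of stock_tray between -0.105 and 0.105 m and z of clamp_6_pivot in the frame of stock_tray between 0 and 0.045 m and x of clamp_6_tip_b in the frame of stock_tray between -0.075 and 0.075 m and y of clamp_6_tip_b in the frame of stock_tray between -0.105 and 0.105 m and z of clamp_6_tip_b in the frame of stock_tray between 0 and 0.045 m and y of clamp_6_tip_b in the frame of clamp_6_pivot below 0.0155 m and x of clamp_7_pivot in the frame of stock_tray between -0.075 and 0.075 m and y of clamp_7_pivot in the frame of stock_tray between -0.105 and 0.105 m and z of clamp_7_pivot in the frame of stock_tray between 0 and 0.045 m and x of clamp_7_tip_b in the frame of stock_tray between -0.075 and 0.075 m and y of clamp_7_tip_b in the frame of stock_tray between -0.105 and 0.105 m and z of clamp_7_tip_b in the frame of stock_tray between 0 and 0.045 m and y of clamp_7_tip_b in the frame of clamp_7_pivot below 0.0155 m and contact force between each of clamp_1, clamp_2, clamp_3, clamp_4, clamp_5, clamp_6, clamp_7 and the fingers below 0.2 N), for 0.3 s.
2. the toggle of the shaker under the repair basket is on, the other off (((horizontal distance between repair_basket and shaker_left below 0.1 m and value of joint toggle_left above 0.7 rad and value of joint toggle_right below 0.1 rad) or (horizontal distance between repair_basket and shaker_right below 0.1 m and value of joint toggle_right above 0.7 rad and value of joint toggle_left below 0.1 rad))), for 0.3 s.
At the end, for the whole second after the job is handed in: Every free clamp lies in the stock tray, shut (tip_b y under 15.5 mm), every seized one, squeezed to its stop (tip_b y under 39.5 mm), in the repair basket (inside the walls, under 45 mm up), at rest, let go; its shaker's toggle is above 0.7 rad, the other below 0.1 rad (all of step 1 and ((horizontal distance between repair_basket and shaker_left below 0.1 m and value of joint toggle_left above 0.7 rad and value of joint toggle_right below 0.1 rad) or (horizontal distance between repair_basket and shaker_right below 0.1 m and value of joint toggle_right above 0.7 rad and value of joint toggle_left below 0.1 rad)) and linear speed of each of clamp_1, clamp_2, clamp_3, clamp_4, clamp_5, clamp_6, clamp_7 below 0.03 m/s); the robot touches nothing.
It fails at once if the bottle is knocked over (angle between bottle's own z axis and vertical above 0.6 rad).
Of clamp_2, clamp_3, clamp_5 only 2 to 3 are there at a start; the rules pass over those that are not, and their reading is None.
Of clamp_1, clamp_4, clamp_6, clamp_7 only 2 to 3 are there at a start; the rules pass over those that are not, and their reading is None.
At some moment in a run one of clamp_1, clamp_2, clamp_3, clamp_4, clamp_5, clamp_6, clamp_7 may be knocked a few centimetres aside while the robot is not near it.
Once in a run the grip may slacken for a moment while it holds something.
It also fails if it takes over 210 s, if anything falls off the work surface, if the arm or the gripper's body presses on something with over 40 N, if the wrist force passes 120 N, or if a joint passes its speed limit or range.

ROBOT

A 6-joint arm with a two-finger parallel gripper is mounted at the origin on a cart in front of the work surface, level with it; the furniture and walls round the work are solid. World frame = base frame: x ahead of the robot, y to its left, z up, the work surface at z = 0. Lengths are in m, angles in rad, forces in N, time in s.
With the tool pointing down it reaches from about 0.2 to 0.875 m from the base axis. Payload 3.4 kg.
Tool frame: the origin (TCP) lies between the finger pads; the fingertips stand 11 mm ahead of it and the grasp point (between the pads) lies 8 mm behind it (arm.tcp_to_tips is the distance from the TCP to the fingertips, in m); z points along the fingers, y is the line along which they close (so a half turn about z gives the same grasp; the last joint's range is limited). The gripper opens to 94 mm and grips with 3 to 60 N. Pads are 16 mm wide; open, the fingers measure 119 mm over their backs; the gripper's body (75 mm by 177 mm) begins 78 mm behind the grasp point.
Start: joints at [-1.412, 0.276, 1.505, -0, 1.361, -0.121], TCP at [0.159, -0.553, 0.216] pointing down, gripper open.
Joint ranges: [-2.89, 2.89], [-0.75, 2.08], [0.22, 2.7], [-1.18, 4.32], [0.11, 2.71], [-2.7, 2.7]. Speed limits (rad/s): [2.57, 2.57, 3.14, 3.14, 3.14, 3.14].

INTERFACE

Orientations are given as a 3x3 rotation matrix whose columns are the frame's x, y, z axes.
In Python, from workcell import status, snapshot, camera_info, order, spotter, arm gives the robot as it stands. The module is installed in compiled form; this text tells all that it offers.
- The arm moves only by the shell command python3 -m handwheel 'ROWS'. ROWS is JSON, a list of rows, each a list of 7 numbers: the finger opening in mm, from 0 to 94, then the shift along the tool's x, y, z in units of 40 mm (1.0 is 40 mm), then the turn, a rotation vector about the tool's x, y, z in units of 5 degrees (1.0 is 5 degrees). In form: [[jaw, tx, ty, tz, ax, ay, az], ...]. A call has 1 to 5 rows; each row is the pose to reach, as a shift and turn from the pose commanded when the call began, along the tool's axes at that moment; what a row does not reach only later rows make up. A row lasts 1/10 s, in which the tool goes at most 50 mm and 8.59 degrees, less where a joint would pass 70% of its speed; a pose out of reach is approached as far as the arm can. A call with a gripper value outside its range is refused whole. The fingers move at their own pace and stop on an object; the grip force is fixed at half the most. Time passes only in rows, so rows that repeat a pose let the fingers close. It gives the time, the measured TCP pose, the force, the opening and the grip force at its end, in the units of the state.
- status.get_obs(): the state, without advancing time (a new reading comes with each control period).
- snapshot(name): name is "scene" or "top" or "wrist"; returns the picture (420x560x3 uint8, blue, green, red); there is no depth.
- camera_info(name): a dict with "K" (3x3 intrinsics, pixels), "D" ([k1, k2, p1, p2, k3] as OpenCV has them; the pictures are not rectified), "rvec" (rotation vector, rad) and "tvec" (3), from world to camera coordinates, as OpenCV has them. Camera axes: x right, y down, z forward; pixel columns grow to the right and rows downward; lengths in m; the calibration is good to about 2 mm. A picture is of the moment at which its call begins: read the wrist's pose just before it. camera_info takes no time and is no camera call; for the wrist camera it gives the pose at the moment of the call.
- order.job_done(): hands the job in; it is judged then, once.
Trained networks look in the newest picture that a camera, given by its name, has taken for a name from the list of things; names that differ only in an ending like _2 or _b are one class to them, and where a whole thing is asked for, a point or a joint stands for the part that bears it (a point fixed in the world has none). Each returns a list of dicts, best first, with "confidence" (0 to 1); they miss things now and then, are a little off and sometimes report something else, mostly with a low value. They report only what shows in the picture. A call takes as long as a camera call. They do not tell look-alikes from the thing itself.
- spotter.search_frame(thing, camera): "box" ([centre column, centre row, width, height] in pixels, round what is visible of it).
- spotter.masks_of(thing, camera): "mask" (420x560 bool, what is visible of it) and "box" ([centre column, centre row, width, height] in pixels, round what is visible of it).
The state is a dict: "clock": time; "joints": joint angles; "dq": joint speeds; "joint_torque": joint torques, N m; "eef_pos": TCP position; "ee_rot": TCP orientation; "force": force on the tool from outside, world axes, zero at the start; "torque": the same for the moment, N m; "grip_width": finger opening in m; "finger_force": force on a finger pad.
Only numpy, scipy, OpenCV 4.12 (cv2) and the standard library are available. Lean on these libraries where they do the work, as an engineer would, in place of code of your own. Each camera call takes 0.05 s, during which the arm holds its last target. There are 200 camera calls.

## Working session

There is one attempt and no reset: what is moved stays moved. The work goes in short steps, Python scripts to look and compute and a shell command to move; the robot and the scene stay as the last step left them, time stands still between calls to the robot, and variables do not carry over. Pictures are saved under pics/ and viewed, at most 14 in all, crops included, and the job is handed in when it is done.

```bash
mkdir -p pics
cat > h.py <<'E'
import numpy as np, cv2
from workcell import status, snapshot, camera_info, order, spotter, arm
def ray(cam,uv,z):
    i=camera_info(cam);K=np.array(i["K"],float);D=np.array(i["D"],float)
    R=cv2.Rodrigues(np.array(i["rvec"],float))[0];t=np.array(i["tvec"],float).ravel()
    p=cv2.undistortPoints(np.array(uv,float).reshape(-1,1,2),K,D).reshape(-1,2)
    d=np.c_[p,np.ones(len(p))]@R; c=-R.T@t
    return c+d*((z-c[2])/d[:,2])[:,None]
def proj(cam,P):
    i=camera_info(cam)
    return cv2.projectPoints(np.array(P,float).reshape(-1,3),np.array(i["rvec"],float),np.array(i["tvec"],float),np.array(i["K"],float),np.array(i["D"],float))[0].reshape(-1,2)
E
python3 - <<'E'
from h import *
for c in("top","scene"):
    im=snapshot(c);cv2.imwrite(f"pics/{c}0.png",im)
im=cv2.imread("pics/top0.png")
m=spotter.masks_of("clamp_1_pivot","top")
print(len(m))
for d in m: print(round(d["confidence"],2),np.round(d["box"]),ray("top",[d["box"][:2]],.008).round(3))
for n in("stock_tray","repair_basket","bottle","shaker_left","shaker_right","toggle_left","toggle_left_tip"):
  for d in spotter.search_frame(n,"top")[:3]: print(n,round(d["confidence"],2),np.round(d["box"]),ray("top",[d["box"][:2]],.03).round(3))
print(status.get_obs())
E
```

```text
0
stock_tray 0.77 [155. 210.  75.  54.] [[0.565 0.369 0.03 ]]
repair_basket 0.95 [396. 216.  72.  58.] [[ 0.563 -0.387  0.03 ]]
bottle 0.64 [203. 163.  21.  24.] [[0.719 0.223 0.03 ]]
bottle 0.53 [155. 210.  75.  52.] [[0.563 0.368 0.03 ]]
shaker_right 0.77 [390. 228.  72.  70.] [[ 0.525 -0.368  0.03 ]]
{'clock': 0.5, 'joints': array([-1.41198697e+00,  2.75923126e-01,  1.50493890e+00,  1.45604536e-05,
        1.36065897e+00, -1.21005133e-01]), 'dq': array([-7.88340208e-04,  1.65362808e-03, -8.26521377e-04,  9.64066723e-05,
        1.37776138e-03,  1.49088345e-03]), 'joint_torque': array([-4.13825883e-04, -4.04086161e+01, -2.37291455e+01,  7.01193837e-02,
        2.59115186e-02, -2.28872273e-05]), 'eef_pos': array([ 0.15880426, -0.55266876,  0.21646428]), 'ee_rot': array([[ 9.61107527e-01,  2.76174439e-01,  2.53935183e-05],
       [ 2.76174440e-01, -9.61107525e-01, -6.85066044e-05],
       [ 5.48612853e-06,  7.28552538e-05, -9.99999997e-01]]), 'force': array([ 0.52316153, -0.10988908,  0.2454969 ]), 'torque': array([ 1.53653693e-02,  9.66034946e-06, -3.85533145e-02]), 'finger_force': 0.0, 'grip_width': 0.09391461414598672}
```

View pics/top0.png

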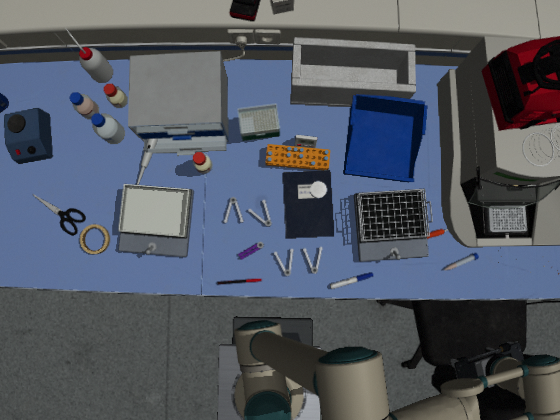

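View pics/scene0.png

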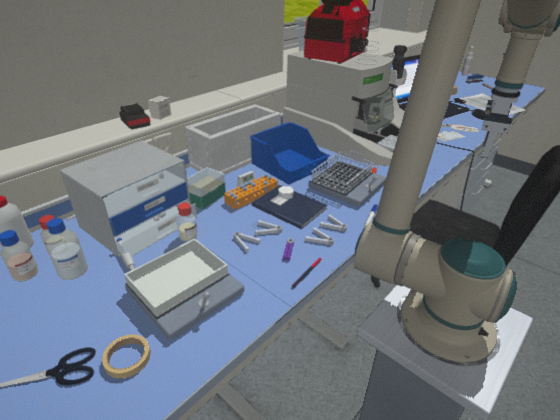

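The top view shows four V clamps: (232,210), (260,213), (284,262) and (313,260). The look-alikes are the purple one at (250,250) and the red, white and blue pens. The stock tray is on the left shaker at (155,210) and the repair basket on the right at (392,216), with toggles at about (152,246) and (394,252). The bottle is at (202,162).

```bash
cat >> h.py <<'E'
def go(p,yaw=None):
    """shift (units 40mm) and z turn (units 5deg) from now to TCP p, closing axis (tool y) at world angle yaw (mod pi)"""
    o=status.get_obs();R=np.array(o["ee_rot"]);s=R.T@(np.array(p)-o["eef_pos"])/.04
    t=None
    if yaw is not None:
        cur=np.arctan2(R[1,1],R[0,1]); d=(yaw-cur+np.pi/2)%np.pi-np.pi/2
        t=(-np.degrees(d)/5).round(2), 'j6',round(o["joints"][5],2)
    return s.round(2),t
E
python3 - <<'E'
from h import *
im=cv2.imread("pics/top0.png")
cv2.imwrite("pics/c1.png",cv2.resize(im[185:285,205:345],None,fx=5,fy=5,interpolation=cv2.INTER_CUBIC))
print(ray("top",[[232,210],[260,213],[284,262],[313,260],[250,250]],.008).round(3))
i=camera_info("wrist");R=cv2.Rodrigues(np.array(i["rvec"]))[0];print(i["K"],-R.T@np.ravel(i["tvec"]),R[2])
print(go([.42,.05,.33],None), go([.42,.05,.33],np.pi/2))
E
```

```text
[[ 0.572  0.127  0.008]
 [ 0.565  0.038  0.008]
 [ 0.412 -0.041  0.008]
 [ 0.42  -0.131  0.008]
 [ 0.447  0.066  0.008]]
[[345.85766947   0.         274.13501095]
 [  0.         345.85766947 208.19192903]
 [  0.           0.           1.        ]] [ 0.22551708 -0.53364328  0.38440213] [-0.22792145 -0.06551151 -0.97147314]
(array([ 10.44, -12.68,  -2.84]), None) (array([ 10.44, -12.68,  -2.84]), (np.float64(3.21), 'j6', np.float64(-0.12)))
```

View pics/c1.png

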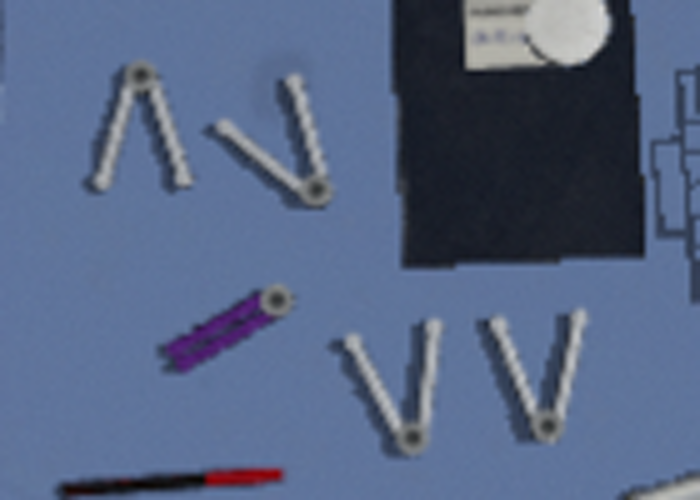

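The crop shows knuckles at top pixels (233,200), (268,223), (287,272) and (314,270). All four are aluminium V's, and the purple one at (250,250) is excluded. Next I move the wrist camera over the area.

```bash
python3 -m handwheel '[[94,0.8,-0.73,-0.1,0,0,0.2],[94,1.6,-1.46,-0.2,0,0,0.4],[94,2.4,-2.2,-0.2,0,0,0.6],[94,3.2,-2.9,-0.2,0,0,0.8],[94,4,-3.64,-0.28,0,0,1.0]]' >/dev/null
python3 -m handwheel '[[94,0.8,-0.73,-0.1,0,0,0.2],[94,1.6,-1.46,-0.2,0,0,0.4],[94,2.4,-2.2,-0.2,0,0,0.6],[94,3.2,-2.9,-0.2,0,0,0.8],[94,4,-3.64,-0.28,0,0,1.0]]'
python3 - <<'E'
from h import *
print(go([.5,0,.25],np.pi/2),status.get_obs()["eef_pos"])
E
```

```text
clock: 1.5
eef_pos: [0.4022, -0.1935, 0.2389]
ee_rot: [[0.995, 0.104, 0.0], [0.104, -0.995, -0.0], [0.0, 0.0, -1.0]]
force: [0.8, 0.4, -0.7]
grip_width: 0.0941
finger_force: 0.0
(array([ 2.94, -4.56, -0.28]), (np.float64(1.2), 'j6', np.float64(0.86))) [ 0.40215916 -0.19345761  0.23894101]
```

```bash
python3 -m handwheel '[[94,0.6,-0.9,-0.1,0,0,0.2],[94,1.2,-1.8,-0.1,0,0,0.4],[94,1.8,-2.7,-0.2,0,0,0.7],[94,2.4,-3.6,-0.2,0,0,1.0],[94,2.94,-4.56,-0.28,0,0,1.2]]' >/dev/null
python3 -m handwheel '[[94,0,0,0,0,0,0],[94,0,0,0,0,0,0]]'
python3 - <<'E'
from h import *
im=snapshot("wrist")
cv2.imwrite("pics/w1.png",cv2.resize(im,(800,600),interpolation=cv2.INTER_CUBIC));cv2.imwrite("pics/w1raw.png",im)
for d in spotter.masks_of("clamp_1_pivot","wrist"): print(round(d["confidence"],2),np.round(d["box"]),d["mask"].sum(),ray("wrist",[d["box"][:2]],.008).round(3))
E
```

```text
clock: 2.2
eef_pos: [0.4993, -0.0007, 0.25]
ee_rot: [[1.0, 0.003, -0.0], [0.003, -1.0, -0.001], [-0.0, 0.001, -1.0]]
force: [1.2, 0.4, 0.2]
grip_width: 0.0938
finger_force: 0.0
```

View pics/w1.png

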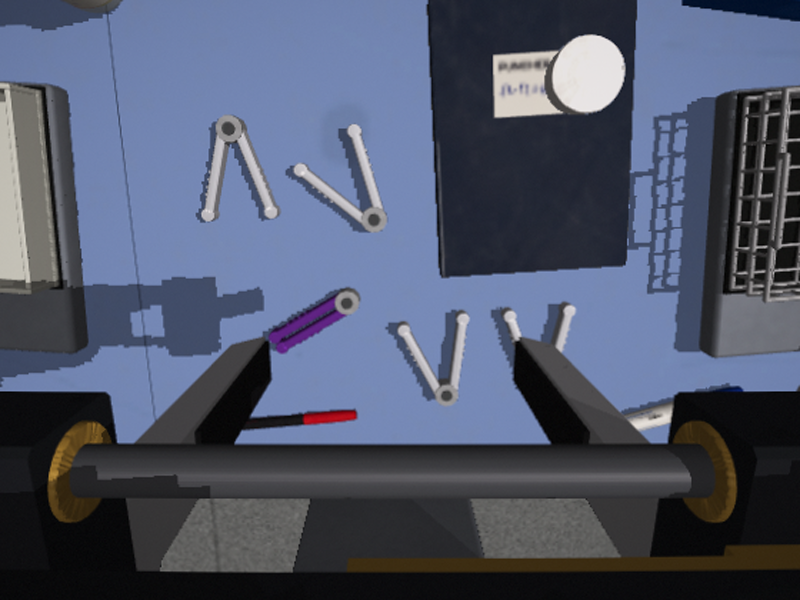

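The wrist view, given in its 800x600 pixels:

| Clamp | Knuckle | Arm tips |
|---|---|---|
| A | (229,128) | (208,215), (271,212) |
| B | (374,219) | (300,170), (354,131) |
| C | (446,395) | (404,330), (462,319) |
| D | hidden behind the finger | (510,316), (569,311) |

The purple look-alike's knuckle is at (347,302).

```bash
cat >> h.py <<'E'
def clamp(k,t1,t2,cam="wrist",s=.7,r=.045):
    P=ray(cam,np.array([k,t1,t2])*s,.015)[:,:2]
    u=[(p-P[0])/np.linalg.norm(p-P[0]) for p in P[1:]]; b=u[0]+u[1]; b/=np.linalg.norm(b)
    ang=np.arccos(u[0]@u[1]); yaw=np.arctan2(b[1],b[0])+np.pi/2
    g=P[0]+r*b
    print("knuckle",P[0].round(3),"len",[round(np.linalg.norm(p-P[0]),3) for p in P[1:]],"V",round(ang,2),"grip",g.round(3),"bis deg",np.degrees(yaw).round(0)-90)
    return g,yaw
E
python3 - <<'E'
from h import *
for c in (((229,128),(208,215),(271,212)),((374,219),(300,170),(354,131)),((446,395),(404,330),(462,319))):
    g,y=clamp(*c); print(go([*g,.1],y))
k=proj("wrist",ray("top",[[314.4,270.4]],.015))[0]/.7
print("D k",k); g,y=clamp(k,(510,316),(569,311));print(go([*g,.1],y))
E
```

```text
knuckle [0.606 0.124] len [np.float64(0.07), np.float64(0.071)] V 0.74 grip [0.561 0.122] bis deg -177.0
(array([ 1.55, -3.09,  3.75]), (np.float64(-0.57), 'j6', np.float64(1.43)))
knuckle [0.535 0.012] len [np.float64(0.07), np.float64(0.069)] V 0.77 grip [0.572 0.037] bis deg 34.0
(array([ 1.84, -0.99,  3.75]), (np.float64(-6.87), 'j6', np.float64(1.43)))
knuckle [ 0.381 -0.05 ] len [np.float64(0.071), np.float64(0.071)] V 0.72 grip [ 0.425 -0.041] bis deg 11.0
(array([-1.84,  0.98,  3.75]), (np.float64(-2.21), 'j6', np.float64(1.43)))
D k [543.30105852 386.98855411]
knuckle [ 0.388 -0.136] len [np.float64(0.073), np.float64(0.071)] V 0.71 grip [ 0.433 -0.13 ] bis deg 7.0
(array([-1.65,  3.2 ,  3.75]), (np.float64(-1.32), 'j6', np.float64(1.43)))
```

```bash
python3 -m handwheel '[[66,-0.4,0.2,0.7,0,0,-0.5],[66,-0.8,0.4,1.5,0,0,-1],[66,-1.2,0.6,2.3,0,0,-1.5],[66,-1.6,0.8,3.1,0,0,-2],[66,-1.84,0.98,3.75,0,0,-2.2]]' >/dev/null
python3 -m handwheel '[[66,0,0,0.4,0,0,0],[66,0,0,1.0,0,0,0],[66,0,0,1.7,0,0,0],[66,0,0,2.1,0,0,0],[66,0,0,2.15,0,0,0]]'
python3 -m handwheel '[[0,0,0,0,0,0,0],[0,0,0,0,0,0,0],[0,0,0,0,0,0,0],[0,0,0,0,0,0,0],[0,0,0,0,0,0,0]]'
python3 -m handwheel '[[0,0,0,0,0,0,0],[0,0,0,0,0,0,0],[0,0,0,0,0,0,0],[0,0,0,0,0,0,0],[0,0,0,0,0,0,0]]'
```

```text
clock: 3.3
eef_pos: [0.4236, -0.0415, 0.0126]
ee_rot: [[0.982, 0.189, -0.004], [0.189, -0.982, 0.001], [-0.004, -0.001, -1.0]]
force: [0.2, -0.6, 0.8]
grip_width: 0.066
finger_force: 0.0
clock: 3.8
eef_pos: [0.4267, -0.0409, 0.0149]
ee_rot: [[0.981, 0.192, 0.002], [0.192, -0.981, -0.001], [0.002, 0.001, -1.0]]
force: [-0.6, -0.5, 6.3]
grip_width: 0.0419
finger_force: 29.3
clock: 4.3
eef_pos: [0.4267, -0.0409, 0.0148]
ee_rot: [[0.981, 0.192, 0.002], [0.192, -0.981, -0.001], [0.002, 0.001, -1.0]]
force: [0.2, -1.5, 5.5]
grip_width: 0.0424
finger_force: 29.3
```

C stops dead at 42 mm, so it is seized. I lift it and work out the basket pose.

```bash
python3 -m handwheel '[[0,0,0,-0.4,0,0,0],[0,0,0,-1.2,0,0,0],[0,0,0,-2.2,0,0,0],[0,0,0,-3.2,0,0,0],[0,0,0,-3.7,0,0,0]]'
python3 - <<'E'
from h import *
im=cv2.imread("pics/top0.png")
print(ray("top",[[357,189],[427,189],[427,242],[357,242]],.072).round(3),ray("top",[[121,184],[191,184],[191,236],[121,236]],.062).round(3))
c=np.hstack([cv2.resize(im[170:270,335:445],None,fx=3.6,fy=3.6,interpolation=cv2.INTER_CUBIC),cv2.resize(im[170:270,105:215],None,fx=3.6,fy=3.6,interpolation=cv2.INTER_CUBIC)])
cv2.imwrite("pics/c2.png",c)
E
```

```text
clock: 4.8
eef_pos: [0.4269, -0.0406, 0.1651]
ee_rot: [[0.981, 0.192, 0.004], [0.192, -0.981, -0.001], [0.004, 0.002, -1.0]]
force: [-0.8, -0.9, -1.1]
grip_width: 0.0422
finger_force: 29.3
[[ 0.637 -0.258  0.072]
 [ 0.643 -0.476  0.072]
 [ 0.479 -0.474  0.072]
 [ 0.476 -0.259  0.072]] [[0.64  0.473 0.062]
 [0.644 0.251 0.062]
 [0.484 0.244 0.062]
 [0.478 0.463 0.062]]
```

View pics/c2.png

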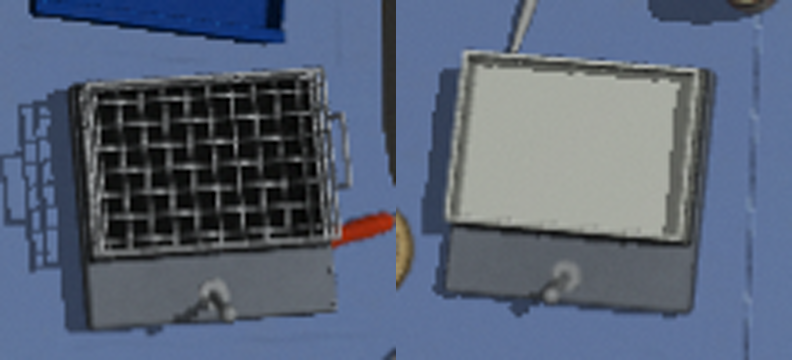

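The crop shows the basket rim at about (82,82), (325,68), (338,243), (97,258) and its toggle ball at (228,313). The tray rim is at (464,50), (700,70), (690,243), (447,224) and its ball at (552,294).

Run:
```python
from h import *
f=lambda L,o,z:ray("top",np.array(L)/3.6+o,z)
for n,L,o,z in(("basket",[(82,82),(325,68),(338,243),(97,258)],(335,170),.072),("tray",[(68,50),(304,70),(294,243),(51,224)],(105,170),.062)):
    P=f(L,o,z)[:,:2];c=P.mean(0);v=(P[0]+P[3]-P[1]-P[2])/2;w=(P[0]+P[1]-P[2]-P[3])/2
    yw=np.arctan2(v[1],v[0])-np.pi/2
    print(n,c.round(3),"size",np.linalg.norm(w).round(3),np.linalg.norm(v).round(3),"yaw",np.degrees(yw).round(1),np.degrees(np.arctan2(w[1],w[0])).round(1))
    R=np.array([[np.cos(yw),-np.sin(yw)],[np.sin(yw),np.cos(yw)]])
    for d in(-.05,.05):
        p=c+R@[0,d]; print("slot",d,p.round(3),go([*p,.165],yw+np.pi/2))
    print("ball pred",(c+R@[-.107-.018,0]).round(3))
print("balls",f([(228,313)],(335,170),.07),f([(156,294)],(105,170),.07))
```

```text
basket [ 0.56  -0.371] size 0.15 0.209 yaw 4.6 4.2
slot -0.05 [ 0.564 -0.421] (array([1.53, 9.99, 0.03]), (np.float64(1.3), 'j6', np.float64(1.12)))
slot 0.05 [ 0.556 -0.321] (array([1.81, 7.51, 0.02]), (np.float64(1.3), 'j6', np.float64(1.12)))
ball pred [ 0.435 -0.381]
tray [0.559 0.361] size 0.15 0.21 yaw -3.4 -1.6
slot -0.05 [0.556 0.311] (array([ 4.85, -8.02,  0.01]), (np.float64(2.88), 'j6', np.float64(1.12)))
slot 0.05 [0.562 0.411] (array([ 5.480e+00, -1.044e+01,  1.000e-02]), (np.float64(2.88), 'j6', np.float64(1.12)))
ball pred [0.434 0.369]
balls [[ 0.43285531 -0.38523795  0.07      ]] [[0.43225116 0.37211339 0.07      ]]
```

```bash
python3 -m handwheel '[[0,0.2,1,0,0,0,0.1],[0,0.4,2,0,0,0,0.3],[0,0.6,3,0,0,0,0.5],[0,0.8,4,0,0,0,0.7],[0,0.9,5,0,0,0,0.7]]' >/dev/null
python3 -m handwheel '[[0,0.2,1,0,0,0,0.1],[0,0.4,2,0,0,0,0.3],[0,0.6,3,0,0,0,0.5],[0,0.8,4,0,0,0,0.6],[0,0.93,5.05,0,0,0,0.6]]' >/dev/null
python3 -m handwheel '[[0,0,0,0,0,0,0],[0,0,0,0,0,0,0]]'
python3 - <<'E'
from h import *
print(go([.576,-.42,.052],np.radians(94.6)))
E
```

```text
clock: 6.0
eef_pos: [0.5622, -0.4253, 0.1605]
ee_rot: [[0.997, 0.078, -0.002], [0.078, -0.997, 0.003], [-0.002, -0.003, -1.0]]
force: [0.3, 0.8, -0.0]
grip_width: 0.0422
finger_force: 29.3
(array([ 0.36, -0.1 ,  2.71]), (np.float64(-0.03), 'j6', np.float64(0.75)))
```

```bash
python3 -m handwheel '[[0,0.36,-0.1,0.3,0,0,0],[0,0.36,-0.1,1,0,0,0],[0,0.36,-0.1,1.9,0,0,0],[0,0.36,-0.1,2.5,0,0,0],[0,0.36,-0.1,2.7,0,0,0]]'
python3 -m handwheel '[[0,0,0,0,0,0,0],[54,0,0,0,0,0,0],[54,0,0,0,0,0,0],[54,0,0,0,0,0,0],[54,0,0,0,0,0,0]]'
python3 -m handwheel '[[54,0,0,-0.3,0,0,0],[54,0,0,-1.2,0,0,0],[54,0,0,-2.2,0,0,0],[54,0,0,-3,0,0,0],[54,0,0,-3,0,0,0]]'
python3 - <<'E'
from h import *
im=snapshot("wrist");cv2.imwrite("pics/w2.png",cv2.resize(im,(800,600)))
im=snapshot("top");cv2.imwrite("pics/top2.png",cv2.resize(im[185:285,205:345],(700,500),interpolation=cv2.INTER_CUBIC))
p=(.433,-.13,.17);print(go(p,np.radians(97)))
E
```

```text
clock: 6.5
eef_pos: [0.5756, -0.4161, 0.0503]
ee_rot: [[0.997, 0.081, -0.005], [0.081, -0.997, 0.005], [-0.004, -0.006, -1.0]]
force: [0.1, 0.2, -1.0]
grip_width: 0.042
finger_force: 29.3
clock: 7.0
eef_pos: [0.5772, -0.4207, 0.0553]
ee_rot: [[0.997, 0.079, 0.002], [0.079, -0.997, -0.001], [0.001, 0.002, -1.0]]
force: [0.2, -0.5, -0.4]
grip_width: 0.0539
finger_force: 0.0
clock: 7.5
eef_pos: [0.5793, -0.4226, 0.1815]
ee_rot: [[0.997, 0.079, 0.009], [0.079, -0.997, -0.008], [0.009, 0.009, -1.0]]
force: [0.1, 0.3, 0.6]
grip_width: 0.0539
finger_force: 0.0
(array([-3.01, -7.52,  0.12]), (np.float64(-0.5), 'j6', np.float64(0.76)))
```

View pics/w2.png

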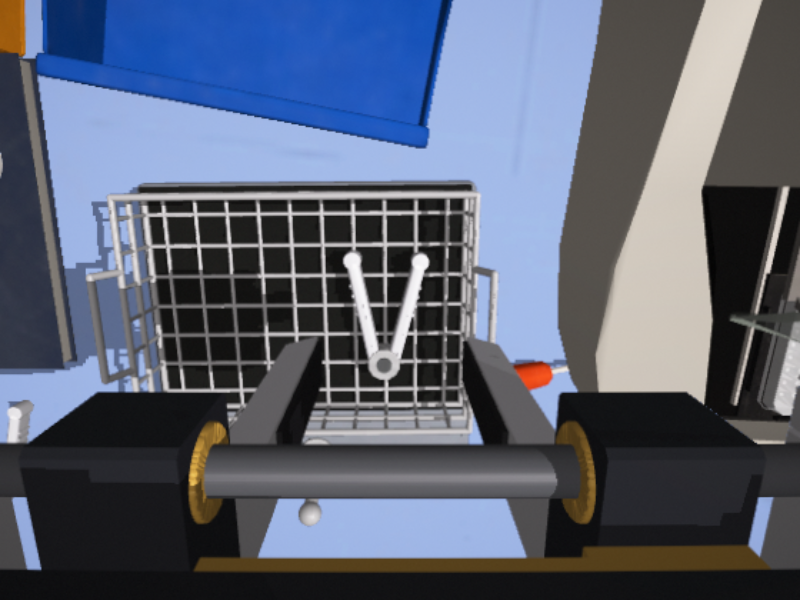

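C lies in the basket's right half, knuckle at (384,364). The right toggle ball shows at (310,513). Before grasping D I check whether any other clamp has shifted.

```bash
cat > chk.py <<'E'
from h import *
import sys
a=cv2.imread("pics/top0.png");b=snapshot("top")
for n,(x,y) in dict(A=(232,210),B=(260,213),C=(284,262),D=(313,260)).items():
    s=np.s_[y-18:y+18,x-15:x+15]; print(n,np.abs(a[s].astype(int)-b[s]).mean().round(1))
E
python3 chk.py
python3 -m handwheel '[[66,-0.5,-1.2,0,0,0,0],[66,-1,-2.4,0,0,0,0],[66,-1.5,-3.6,0,0,0,0],[66,-2,-4.8,0,0,0,0],[66,-2.4,-6,0,0,0,0]]' >/dev/null
python3 -m handwheel '[[66,-0.3,-0.7,0,0,0,-0.2],[66,-0.61,-1.52,0,0,0,-0.5],[66,-0.61,-1.52,0,0,0,-0.5],[66,-0.61,-1.52,0,0,0,-0.5]]'
python3 - <<'E'
from h import *
im=snapshot("wrist");cv2.imwrite("pics/w3.png",cv2.resize(im,(800,600)))
print(go([.433,-.13,.014],np.radians(97)))
print(proj("wrist",[[.388,-.136,.015],[.433,-.13,.014]])/.7)
E
```

```text
A 1.9
B 7.3
C 45.9
D 22.0
clock: 8.55
eef_pos: [0.4357, -0.1372, 0.1731]
ee_rot: [[0.992, 0.123, -0.002], [0.123, -0.992, 0.0], [-0.002, -0.0, -1.0]]
force: [-0.2, -0.3, -0.6]
grip_width: 0.066
finger_force: 0.0
(array([-0.06, -0.21,  3.98]), (np.float64(0.01), 'j6', np.float64(0.99)))
[[380.35636725 349.54982041]
 [379.20907231 285.69558176]]
```

View pics/w3.png

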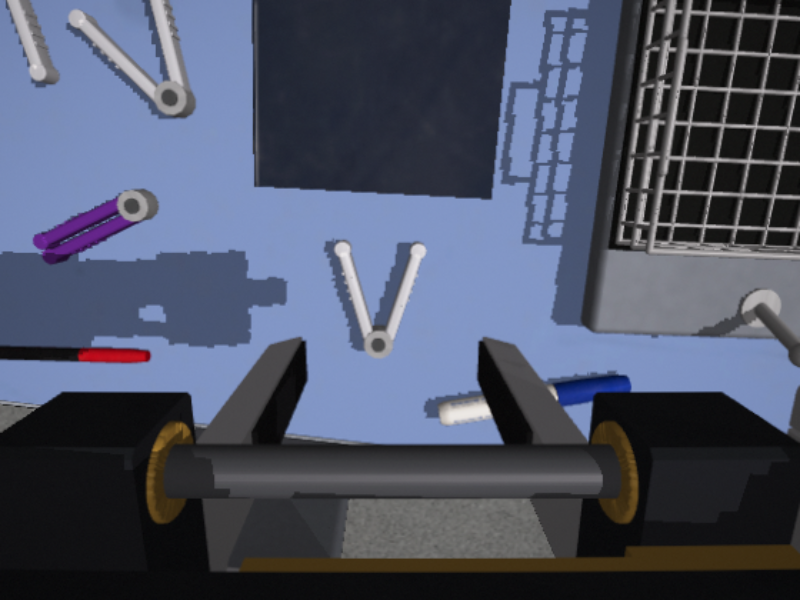

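D is at knuckle (378,345), tips (343,248) and (418,250), within a few mm of the prediction. Next I descend and squeeze.

```bash
python3 -c "
from h import *
g,y=clamp((378,345),(343,248),(418,250));print(go([*g,.014],y))"
python3 -m handwheel '[[66,0,-0.2,0.8,0,0,0],[66,0,-0.2,1.8,0,0,0],[66,0,-0.2,2.8,0,0,0],[66,0,-0.2,3.7,0,0,0],[66,0,-0.2,3.97,0,0,0]]'
python3 -m handwheel '[[66,0,0,0,0,0,0],[0,0,0,0,0,0,0],[0,0,0,0,0,0,0],[0,0,0,0,0,0,0],[0,0,0,0,0,0,0]]'
python3 -m handwheel '[[0,0,0,0,0,0,0],[0,0,0,0,0,0,0],[0,0,0,0,0,0,0],[0,0,0,0,0,0,0],[0,0,0,0,0,0,0]]'
python3 -m handwheel '[[0,0,0,-0.4,0,0,0],[0,0,0,-1.2,0,0,0],[0,0,0,-2.2,0,0,0],[0,0,0,-3.2,0,0,0],[0,0,0,-3.7,0,0,0]]'
```

```text
knuckle [ 0.391 -0.134] len [np.float64(0.072), np.float64(0.072)] V 0.71 grip [ 0.436 -0.13 ] bis deg 5.0
(array([ 0.02, -0.2 ,  3.98]), (np.float64(0.38), 'j6', np.float64(0.99)))
clock: 9.1
eef_pos: [0.4333, -0.1298, 0.0117]
ee_rot: [[0.993, 0.121, -0.007], [0.121, -0.993, 0.003], [-0.006, -0.004, -1.0]]
force: [-0.6, -0.3, -0.1]
grip_width: 0.0658
finger_force: 0.0
clock: 9.6
eef_pos: [0.4364, -0.1301, 0.0163]
ee_rot: [[0.992, 0.122, 0.003], [0.122, -0.992, -0.001], [0.002, 0.001, -1.0]]
force: [0.3, 0.1, 2.0]
grip_width: 0.0377
finger_force: 1.0
clock: 10.1
eef_pos: [0.4357, -0.1297, 0.0156]
ee_rot: [[0.992, 0.122, 0.001], [0.122, -0.992, -0.0], [0.001, 0.0, -1.0]]
force: [1.0, 1.2, 5.4]
grip_width: 0.0174
finger_force: 29.9
clock: 10.6
eef_pos: [0.4364, -0.1304, 0.1661]
ee_rot: [[0.992, 0.123, 0.003], [0.123, -0.992, -0.002], [0.003, 0.003, -1.0]]
force: [0.3, -0.2, -1.8]
grip_width: 0.0173
finger_force: 29.9
```

D shut at 17 mm, so it is free and goes to the stock tray on the left.

```bash
python3 -c "
from h import *
print(go([.574,.41,.166],np.radians(86.6)))"
python3 -m handwheel '[[0,0.4,-1.05,0,0,0,0],[0,0.8,-2.1,0,0,0,0],[0,1.2,-3.15,0,0,0,0],[0,1.6,-4.2,0,0,0,0],[0,2,-5.25,0,0,0,0]]' >/dev/null
python3 -m handwheel '[[0,0.4,-1.05,0,0,0,0],[0,0.8,-2.1,0,0,0,0],[0,1.2,-3.15,0,0,0,0],[0,1.6,-4.2,0,0,0,0],[0,2,-5.25,0,0,0,0]]' >/dev/null
python3 -m handwheel '[[0,0,0,0,0,0,0.8],[0,0,0,0,0,0,1.6],[0,0,0,0,0,0,2.1],[0,0,0,0,0,0,2.1],[0,0,0,0,0,0,2.1]]' 
python3 -c "
from h import *
print(go([.574,.41,.052],np.radians(86.6)))"
```

```text
(array([  5.07, -12.99,  -0.02]), (np.float64(2.09), 'j6', np.float64(1.01)))
clock: 12.1
eef_pos: [0.5424, 0.3063, 0.1626]
ee_rot: [[0.998, -0.06, -0.001], [-0.06, -0.998, -0.001], [-0.001, 0.001, -1.0]]
force: [0.3, 0.5, 0.3]
grip_width: 0.0173
finger_force: 29.9
(array([ 0.64, -2.64,  2.76]), (np.float64(-0.0), 'j6', np.float64(2.03)))
```

```bash
python3 -m handwheel '[[0,0.3,-1.3,0,0,0,0],[0,0.64,-2.6,0,0,0,0],[0,0.64,-2.64,0.5,0,0,0],[0,0.64,-2.64,1.2,0,0,0],[0,0.64,-2.64,2.1,0,0,0]]'
python3 -m handwheel '[[0,0,0,0.5,0,0,0],[0,0,0,0.67,0,0,0],[0,0,0,0.67,0,0,0],[34,0,0,0.67,0,0,0],[34,0,0,0.67,0,0,0]]'
python3 -m handwheel '[[34,0,0,0,0,0,0],[34,0,0,-0.6,0,0,0],[34,0,0,-1.6,0,0,0],[34,0,0,-2.6,0,0,0],[34,0,0,-3,0,0,0]]'
python3 chk.py
python3 - <<'E'
from h import *
im=snapshot("wrist");a=cv2.resize(im,(400,300))
im=cv2.imread("pics/top0.png")
t=snapshot("top")[185:245,205:285];cv2.imwrite("pics/w4.png",np.hstack([a,cv2.resize(t,(400,300),interpolation=cv2.INTER_CUBIC)]))
E
```

```text
clock: 12.6
eef_pos: [0.5758, 0.4116, 0.0794]
ee_rot: [[0.998, -0.059, 0.003], [-0.059, -0.998, 0.001], [0.003, -0.002, -1.0]]
force: [-0.0, -0.1, -1.3]
grip_width: 0.0173
finger_force: 29.9
clock: 13.1
eef_pos: [0.5758, 0.4109, 0.0538]
ee_rot: [[0.998, -0.061, 0.002], [-0.061, -0.998, 0.001], [0.002, -0.001, -1.0]]
force: [0.1, 1.2, 0.2]
grip_width: 0.0301
finger_force: 0.0
clock: 13.6
eef_pos: [0.5767, 0.4117, 0.178]
ee_rot: [[0.998, -0.06, 0.007], [-0.06, -0.998, 0.004], [0.007, -0.005, -1.0]]
force: [0.3, 1.4, 0.1]
grip_width: 0.0341
finger_force: 0.0
A 2.0
B 2.0
C 13.0
D 13.8
```

View pics/w4.png

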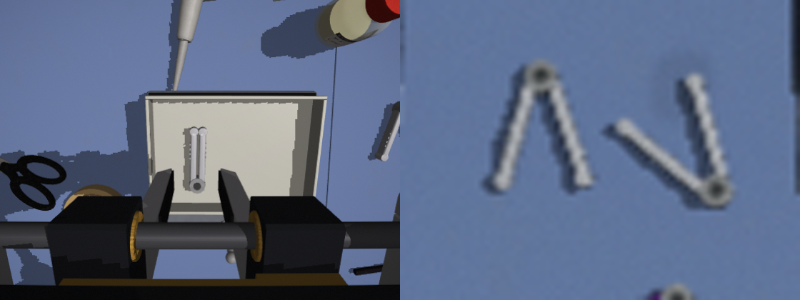

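D lies shut in the tray at (197,160) in the left half. A and B are unchanged in the right half. A is next.

```bash
python3 -c "
from h import *
print(go([.561,.122,.1],np.radians(93)))"
python3 -m handwheel '[[66,0,1,0,0,0,0],[66,0,2.1,0,0,0,0],[66,0,3.2,0,0,0,0],[66,0,4.3,0,0,0,0],[66,0,5.4,0,0,0,0]]' >/dev/null
python3 -m handwheel '[[66,0,0.8,0,0,0,-0.6],[66,0,1.6,0,0,0,-1.3],[66,0,1.8,0,0,0,-1.3],[66,0,1.8,0,0,0,-1.3]]' 
python3 -c "
from h import *
print(go([.561,.122,.014],np.radians(93)))"
```

```text
(array([0.07, 7.23, 1.84]), (np.float64(-1.29), 'j6', np.float64(2.15)))
clock: 14.65
eef_pos: [0.5565, 0.1222, 0.1712]
ee_rot: [[0.999, 0.05, -0.002], [0.05, -0.999, 0.0], [-0.002, -0.0, -1.0]]
force: [-0.1, 0.0, -0.1]
grip_width: 0.0662
finger_force: 0.0
(array([0.12, 0.01, 3.93]), (np.float64(-0.03), 'j6', np.float64(1.61)))
```

```bash
python3 -m handwheel '[[66,0.12,0,0.8,0,0,0],[66,0.12,0,1.8,0,0,0],[66,0.12,0,2.8,0,0,0],[66,0.12,0,3.7,0,0,0],[66,0.12,0,3.93,0,0,0]]'
python3 -m handwheel '[[66,0,0,0,0,0,0],[0,0,0,0,0,0,0],[0,0,0,0,0,0,0],[0,0,0,0,0,0,0],[0,0,0,0,0,0,0]]' >/dev/null
python3 -m handwheel '[[0,0,0,0,0,0,0],[0,0,0,0,0,0,0],[0,0,0,0,0,0,0],[0,0,0,0,0,0,0],[0,0,0,0,0,0,0]]'
python3 -m handwheel '[[0,0,0,-0.4,0,0,0],[0,0,0,-1.2,0,0,0],[0,0,0,-2.2,0,0,0],[0,0,0,-3.2,0,0,0],[0,0,0,-3.7,0,0,0]]'
python3 -c "
from h import *
print(go([.546,.311,.166],np.radians(86.6)),go([.544,-.32,.166],np.radians(94.6)))"
```

```text
clock: 15.15
eef_pos: [0.5583, 0.1246, 0.011]
ee_rot: [[0.999, 0.053, -0.009], [0.053, -0.999, -0.0], [-0.009, -0.0, -1.0]]
force: [-11.6, 0.5, 51.2]
grip_width: 0.0663
finger_force: 27.4
clock: 16.15
eef_pos: [0.5626, 0.1236, 0.0163]
ee_rot: [[0.999, 0.053, 0.002], [0.053, -0.999, 0.001], [0.002, -0.001, -1.0]]
force: [-0.6, 1.1, 6.0]
grip_width: 0.0402
finger_force: 29.2
clock: 16.65
eef_pos: [0.5638, 0.1232, 0.1669]
ee_rot: [[0.999, 0.053, 0.006], [0.053, -0.999, 0.0], [0.006, 0.0, -1.0]]
force: [0.1, -0.8, -0.4]
grip_width: 0.0403
finger_force: 29.3
(array([-0.2 , -4.71,  0.02]), (np.float64(1.28), 'j6', np.float64(1.61))) (array([-1.08, 11.04,  0.02]), (np.float64(-0.32), 'j6', np.float64(1.61)))
```

A stops at 40 mm, so it is seized and goes to the basket's left slot.

```bash
python3 -m handwheel '[[0,-0.1,1.1,0,0,0,0],[0,-0.2,2.2,0,0,0,0],[0,-0.3,3.3,0,0,0,0],[0,-0.4,4.4,0,0,0,0],[0,-0.5,5.5,0,0,0,0]]' >/dev/null
python3 -m handwheel '[[0,-0.1,1.1,0,0,0,0],[0,-0.2,2.2,0,0,0,0],[0,-0.3,3.3,0,0,0,-0.1],[0,-0.4,4.4,0,0,0,-0.2],[0,-0.55,5.5,0,0,0,-0.3]]' >/dev/null
python3 -m handwheel '[[0,0,0,0,0,0,0],[0,0,0,0,0,0,0]]'
python3 -c "
from h import *
print(go([.544,-.32,.053],np.radians(94.6)))"
```

```text
clock: 17.85
eef_pos: [0.5427, -0.3191, 0.1625]
ee_rot: [[0.997, 0.077, -0.001], [0.077, -0.997, 0.001], [-0.001, -0.001, -1.0]]
force: [-0.0, 0.0, -0.6]
grip_width: 0.0403
finger_force: 29.3
(array([0.03, 0.03, 2.74]), (np.float64(-0.04), 'j6', np.float64(0.85)))
```

```bash
python3 -m handwheel '[[0,0,0,0.3,0,0,0],[0,0,0,1,0,0,0],[0,0,0,1.9,0,0,0],[0,0,0,2.4,0,0,0],[0,0,0,2.7,0,0,0]]'
python3 -m handwheel '[[0,0,0,0,0,0,0],[52,0,0,0,0,0,0],[52,0,0,0,0,0,0],[52,0,0,0,0,0,0],[52,0,0,0,0,0,0]]' >/dev/null
python3 -m handwheel '[[52,0,0,-0.3,0,0,0],[52,0,0,-1.2,0,0,0],[52,0,0,-2.2,0,0,0],[52,0,0,-3,0,0,0],[52,0,0,-3,0,0,0]]'
python3 chk.py
python3 - <<'E'
from h import *
im=snapshot("wrist");a=cv2.resize(im,(400,300))
t=snapshot("top")[185:245,205:285];cv2.imwrite("pics/w5.png",np.hstack([a,cv2.resize(t,(400,300),interpolation=cv2.INTER_CUBIC)]))
print(go([.572,.037,.17],np.radians(124)),go([.572,.037,.17],np.radians(94)))
E
```

```text
clock: 18.35
eef_pos: [0.5422, -0.3154, 0.0526]
ee_rot: [[0.997, 0.081, -0.004], [0.081, -0.997, 0.003], [-0.003, -0.003, -1.0]]
force: [-0.2, 0.4, -0.6]
grip_width: 0.0401
finger_force: 29.3
clock: 19.35
eef_pos: [0.5463, -0.3204, 0.182]
ee_rot: [[0.997, 0.079, 0.01], [0.079, -0.997, -0.007], [0.009, 0.008, -1.0]]
force: [0.1, -0.1, -0.1]
grip_width: 0.0524
finger_force: 0.0
A 11.5
B 4.1
C 22.8
D 16.7
(array([ 1.42, -8.79,  0.13]), (np.float64(-5.9), 'j6', np.float64(0.85))) (array([ 1.42, -8.79,  0.13]), (np.float64(0.1), 'j6', np.float64(0.85)))
```

View pics/w5.png

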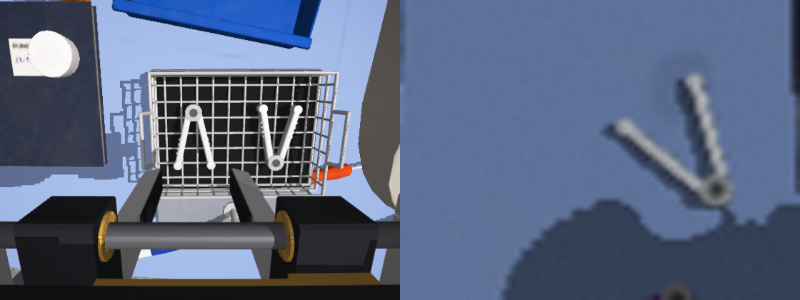

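Both seized clamps lie in the basket and B is unmoved. B should be free, and I squeeze it next.

```bash
python3 -m handwheel '[[68,0.2,-1.1,0,0,0,0],[68,0.4,-2.2,0,0,0,0],[68,0.5,-3.3,0,0,0,0],[68,0.6,-4.4,0,0,0,0],[68,0.8,-5.4,0,0,0,0]]' >/dev/null
python3 -m handwheel '[[68,0.1,-0.8,0,0,0,-1],[68,0.2,-1.6,0,0,0,-2.4],[68,0.4,-2.4,0,0,0,-4],[68,0.6,-3.4,0,0,0,-5.5],[68,0.62,-3.4,0,0,0,-5.9]]' >/dev/null
python3 -m handwheel '[[68,0,0,0,0,0,0],[68,0,0,0,0,0,0]]'
python3 -c "
from h import *
print(go([.572,.037,.016],np.radians(124)))"
```

```text
clock: 20.7
eef_pos: [0.5714, 0.0369, 0.1739]
ee_rot: [[0.829, 0.559, -0.003], [0.559, -0.829, -0.0], [-0.002, -0.001, -1.0]]
force: [-0.2, 0.3, -0.1]
grip_width: 0.068
finger_force: 0.0
(array([0.02, 0.01, 3.95]), (np.float64(-0.0), 'j6', np.float64(0.92)))
```

```bash
python3 -m handwheel '[[68,0,0,0.8,0,0,0],[68,0,0,1.8,0,0,0],[68,0,0,2.8,0,0,0],[68,0,0,3.5,0,0,0],[68,0,0,3.8,0,0,0]]'
python3 -m handwheel '[[68,0,0,0.13,0,0,0],[0,0,0,0.13,0,0,0],[0,0,0,0.13,0,0,0],[0,0,0,0.13,0,0,0],[0,0,0,0.13,0,0,0]]' >/dev/null
python3 -m handwheel '[[0,0,0,0,0,0,0],[0,0,0,0,0,0,0],[0,0,0,0,0,0,0],[0,0,0,0,0,0,0],[0,0,0,0,0,0,0]]'
python3 -m handwheel '[[0,0,0,-0.4,0,0,0],[0,0,0,-1.2,0,0,0],[0,0,0,-2.2,0,0,0],[0,0,0,-3.2,0,0,0],[0,0,0,-3.7,0,0,0]]'
python3 -c "
from h import *
print(go([.569,.311,.166],np.radians(86.6)))"
```

```text
clock: 21.2
eef_pos: [0.5696, 0.0361, 0.02]
ee_rot: [[0.83, 0.558, -0.006], [0.558, -0.83, 0.0], [-0.005, -0.004, -1.0]]
force: [-0.9, -0.3, 0.6]
grip_width: 0.068
finger_force: 0.0
clock: 22.2
eef_pos: [0.5725, 0.0372, 0.0185]
ee_rot: [[0.829, 0.56, 0.001], [0.56, -0.829, 0.0], [0.001, 0.0, -1.0]]
force: [-0.7, 0.6, 4.9]
grip_width: 0.0175
finger_force: 29.9
clock: 22.7
eef_pos: [0.5734, 0.0367, 0.169]
ee_rot: [[0.829, 0.56, 0.004], [0.56, -0.829, -0.001], [0.003, 0.003, -1.0]]
force: [1.1, 0.2, -0.4]
grip_width: 0.0174
finger_force: 29.9
(array([ 3.75, -5.74,  0.07]), (np.float64(7.49), 'j6', np.float64(0.92)))
```

B shut, so it is free and goes to the stock tray's near slot.

```bash
python3 -m handwheel '[[0,0,0,0,0,0,1.6],[0,0,0,0,0,0,3.2],[0,0,0,0,0,0,4.8],[0,0,0,0,0,0,6.4],[0,0,0,0,0,0,7.4]]' >/dev/null
python3 -m handwheel '[[0,0,-1.1,0,0,0,0],[0,0,-2.2,0,0,0,0],[0,0,-3.3,0,0,0,0],[0,0,-4.4,0,0,0,0],[0,0,-5.4,0,0,0,0]]' >/dev/null
python3 -m handwheel '[[0,0,-1,0,0,0,0],[0,0,-1.4,0,0,0,0],[0,0,-1.4,0,0,0,0],[0,0,-1.4,0,0,0,0]]'
python3 -c "
from h import *
print(go([.569,.311,.0545],np.radians(86.6)))"
```

```text
clock: 24.1
eef_pos: [0.5859, 0.3073, 0.1653]
ee_rot: [[0.999, -0.052, -0.001], [-0.052, -0.999, -0.002], [-0.001, 0.002, -1.0]]
force: [0.2, -0.7, -0.9]
grip_width: 0.0173
finger_force: 29.9
(array([-0.42, -0.08,  2.77]), (np.float64(0.09), 'j6', np.float64(2.0)))
```

```bash
python3 -m handwheel '[[0,-0.42,-0.08,0.3,0,0,0],[0,-0.42,-0.08,1,0,0,0],[0,-0.42,-0.08,1.9,0,0,0],[0,-0.42,-0.08,2.5,0,0,0],[0,-0.42,-0.08,2.75,0,0,0]]'
python3 -m handwheel '[[0,0,0,0,0,0,0],[34,0,0,0,0,0,0],[34,0,0,0,0,0,0],[34,0,0,0,0,0,0],[34,0,0,0,0,0,0]]' 
python3 -m handwheel '[[34,0,0,-0.3,0,0,0],[34,0,0,-1.2,0,0,0],[34,0,0,-2.2,0,0,0],[34,0,0,-3,0,0,0],[34,0,0,-3,0,0,0]]'
python3 - <<'E'
from h import *
a=cv2.resize(snapshot("wrist"),(400,300))
t=cv2.resize(snapshot("top"),(400,300));cv2.imwrite("pics/w6.png",np.hstack([a,t]))
print(go([.40,-.383,.20],np.radians(90)))
E
```

```text
clock: 24.6
eef_pos: [0.5681, 0.3096, 0.0535]
ee_rot: [[0.999, -0.054, -0.005], [-0.054, -0.999, -0.003], [-0.005, 0.003, -1.0]]
force: [-0.1, 0.3, 0.5]
grip_width: 0.0171
finger_force: 29.9
clock: 25.1
eef_pos: [0.5703, 0.313, 0.0571]
ee_rot: [[0.999, -0.052, 0.002], [-0.052, -0.999, 0.001], [0.002, -0.001, -1.0]]
force: [-0.5, 0.9, -1.0]
grip_width: 0.0338
finger_force: 0.0
clock: 25.6
eef_pos: [0.5729, 0.3143, 0.1829]
ee_rot: [[0.999, -0.051, 0.011], [-0.051, -0.999, 0.005], [0.011, -0.005, -1.0]]
force: [0.4, 0.5, 0.3]
grip_width: 0.0341
finger_force: 0.0
(array([-3.35, 17.6 , -0.59]), (np.float64(-0.59), 'j6', np.float64(2.02)))
```

View pics/w6.png

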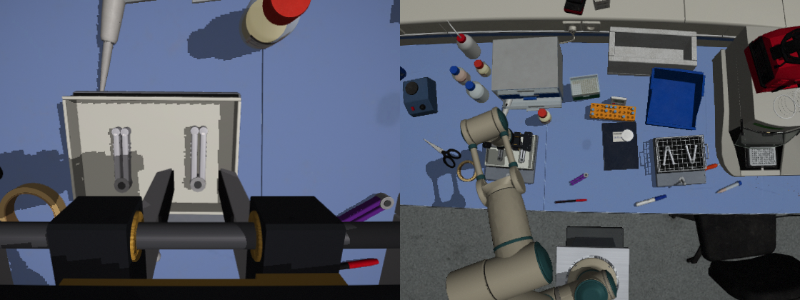

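All four clamps are sorted: two shut in the tray, two V's in the basket, and the bottle is upright. Next is the right toggle.

```bash
python3 -m handwheel '[[0,-0.2,1.1,0,0,0,0],[0,-0.4,2.2,0,0,0,0],[0,-0.6,3.3,0,0,0,0],[0,-0.8,4.4,0,0,0,0],[0,-1,5.5,0,0,0,0]]' >/dev/null
python3 -m handwheel '[[0,-0.2,1.1,0,0,0,0],[0,-0.4,2.2,0,0,0,0],[0,-0.6,3.3,0,0,0,0],[0,-0.8,4.4,0,0,0,0],[0,-1,5.5,0,0,0,0]]' >/dev/null
python3 -m handwheel '[[0,-0.3,1.1,0,0,0,0],[0,-0.6,2.2,0,0,0,0],[0,-0.9,3.3,0,0,0,0],[0,-1.2,4.4,0,0,0,0],[0,-1.4,5.4,0,0,0,0]]' >/dev/null
python3 -m handwheel '[[0,0,0,0,0,0,-0.8],[0,0,0,0,0,0,-1.5],[0,0,0,0,0,0,-1.5]]' 
python3 -c "
from h import *
print(go([.385,-.384,.071],np.radians(94.6)))"
```

```text
clock: 27.5
eef_pos: [0.3988, -0.3348, 0.1743]
ee_rot: [[0.997, 0.078, -0.003], [0.078, -0.997, 0.003], [-0.002, -0.003, -1.0]]
force: [0.7, -1.0, 0.4]
grip_width: 0.0005
finger_force: 0.0
(array([-0.43,  1.21,  2.58]), (np.float64(-0.03), 'j6', np.float64(0.66)))
```

```bash
python3 -m handwheel '[[0,-0.2,0.6,0,0,0,0],[0,-0.43,1.2,0,0,0,0],[0,-0.43,1.2,1,0,0,0],[0,-0.43,1.2,2,0,0,0],[0,-0.43,1.2,2.58,0,0,0]]'
python3 -m handwheel '[[0,0,0,0,0,0,0],[0,0.4,0,0,0,0,0],[0,0.7,0,0,0,0,0],[0,0.9,0,0,0,0,0],[0,1.1,0,0,0,0,0]]'
python3 -m handwheel '[[0,0.15,0,0,0,0,0],[0,0.3,0,0,0,0,0],[0,0.5,0,0,0,0,0],[0,0.55,0,0,0,0,0],[0,0.55,0,0,0,0,0]]'
python3 -m handwheel '[[0,-0.5,0,0,0,0,0],[0,-1.5,0,0,0,0,0],[0,-1.6,0,-1,0,0,0],[0,-1.6,0,-2,0,0,0],[0,-1.6,0,-3,0,0,0]]'
python3 - <<'E'
from h import *
w=cv2.resize(snapshot("wrist"),(400,300))
t=cv2.resize(snapshot("top")[170:270,335:445],(400,300),interpolation=cv2.INTER_CUBIC);cv2.imwrite("pics/w7.png",np.hstack([w,t]))
E
```

```text
clock: 28.0
eef_pos: [0.3849, -0.3822, 0.0694]
ee_rot: [[0.997, 0.078, -0.004], [0.078, -0.997, 0.005], [-0.003, -0.005, -1.0]]
force: [0.1, -0.3, 0.2]
grip_width: 0.0006
finger_force: 0.0
clock: 28.5
eef_pos: [0.4321, -0.3814, 0.0742]
ee_rot: [[0.997, 0.08, 0.002], [0.08, -0.997, -0.002], [0.001, 0.002, -1.0]]
force: [-0.9, -1.1, 0.9]
grip_width: 0.0009
finger_force: 0.3
clock: 29.0
eef_pos: [0.452, -0.3792, 0.0727]
ee_rot: [[0.997, 0.079, -0.001], [0.079, -0.997, 0.0], [-0.001, -0.0, -1.0]]
force: [-1.7, -1.3, 1.3]
grip_width: 0.0003
finger_force: 0.9
clock: 29.5
eef_pos: [0.3881, -0.3842, 0.1941]
ee_rot: [[0.997, 0.078, 0.001], [0.078, -0.997, 0.0], [0.001, -0.0, -1.0]]
force: [0.0, -1.0, -0.5]
grip_width: 0.0005
finger_force: 0.0
```

View pics/w7.png

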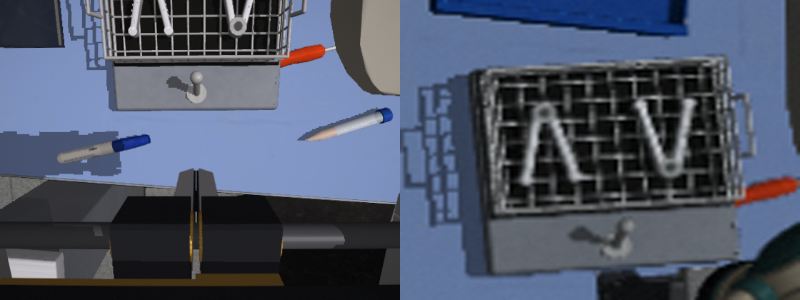

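The right lever now leans away: ball (197,77) above its base (197,98) in the wrist half. I check this by projection, check that the stock tray and left toggle are unchanged, and then hand in.

Run:
```python
from h import *
print(proj("wrist",[[.471,-.379,.07],[.435,-.381,.07]])*400/560)
a=cv2.imread("pics/top0.png").astype(int);b=snapshot("top")
print("left toggle diff",np.abs(a[240:258,135:170]-b[240:258,135:170]).mean())
cv2.imwrite("pics/l.png",cv2.resize(b[150:270,105:225],(600,600),interpolation=cv2.INTER_CUBIC))
```

```text
[[192.64433637  79.67838541]
 [192.11702218 110.94315815]]
left toggle diff 1.8788359788359787
```

View pics/l.png

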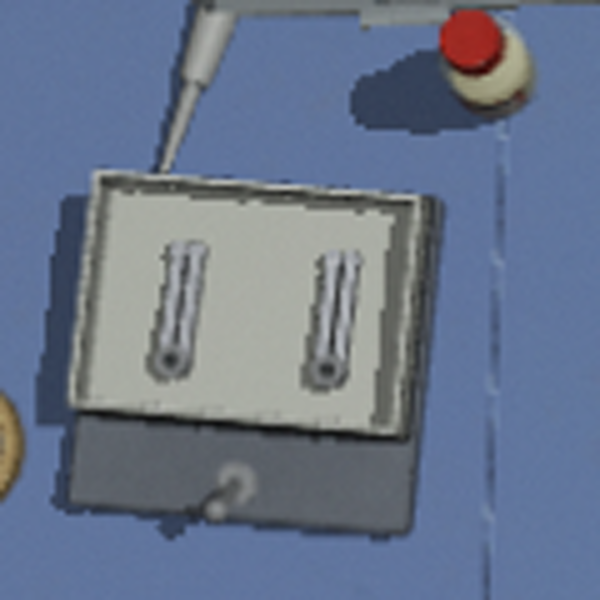

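Two shut clamps lie in the tray at (170,310) and (335,315). The left toggle ball at (215,508) is still towards the robot, so it is off, and the bottle is upright.

```bash
python3 -c "
from h import *
print(order.job_done())"
```

```text
the job is handed in; nothing more can be done
None
```

The job is handed in: the two free clamps lie shut in the stock tray, the two seized ones are in the repair basket, the right shaker (under the basket) is on, the left is off, and the bottle is still standing; the hand-in returned no verdict.

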